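# Clamp the crystal prism in the ratchet clamp

## Robot

A 7-joint arm with a two-finger parallel gripper is mounted at the origin on the work surface. World frame = base frame: x ahead of the robot, y to its left, z up, the work surface at z = 0. Lengths are in m, angles in rad, forces in N, time in s.
With the tool pointing down it reaches from about 0.425 to 0.925 m from the base axis. Payload 6.8 kg.
Tool frame: the origin (TCP) lies between the finger pads; the fingertips stand 14 mm ahead of it and the grasp point (between the pads) lies 5 mm behind it; z points along the fingers, y is the line along which they close (so a half turn about z gives the same grasp; the last joint's range is limited). The gripper opens to 85 mm and grips with 20 to 120 N. Pads are 22 mm wide; open, the fingers measure 114 mm over their backs; the gripper's body (76 mm by 85 mm) begins 54 mm behind the grasp point. The pads swing forward as they close: fully open they stand 13 mm farther back than shut.
Start: joints at [1.084, 0.477, 0.022, 1.555, -0.011, 1.109, -0.083], TCP at [0.25, -0.627, 0.245] pointing down, gripper open.
Joint ranges: [-2.96, 2.96], [-0.34, 2.1], [-1.41, 1.46], [0.24, 2.44], [-1.37, 4.51], [0.17, 1.92], [-2.96, 2.96]. Speed limits (rad/s): [2.39, 2.39, 3.14, 3.14, 3.14, 3.14, 3.14].

## Interface

Orientations are given as a rotation vector (axis times angle).
In Python, from bench import r, eyes, ticket gives the robot as it stands. The module is installed in compiled form; this text tells all that it offers.
- The arm moves only by the tool arm_command, never from a script. Its argument "plan" is text: rows parted by semicolons, each of 4 numbers parted by spaces: the shift along the tool's x, y, z in m, then the turn about the tool's z in degrees. In form: tx ty tz yaw; .... A call has 1 to 20 rows; each row shifts and turns the commanded pose from where the row before left it, along the tool's axes as they then stand; what a row does not reach is not made up. A row lasts 1/8 s, in which the tool goes at most 62.5 mm and 10.7 degrees, less where a joint would pass 70% of its speed; a pose out of reach is approached as far as the arm can. A call is refused whole if a number of a shift passes 0.0625 or a number of a turn 10.7, either way. A call with a gripper value outside its range is refused whole. "hand" is the closure, from -1 (fully open) to 1 (shut), set as the call begins (left out, the last holds). The fingers move at their own pace and stop on an object; "grip_force" is the grip in N (left out, the last holds). Time passes only in rows, so rows that do not move let the fingers close. It gives the time, the measured TCP pose, the force, the opening and the grip force at its end, in the units of the state.
- r.get_obs(): the state, without advancing time (a new reading comes with each control period).
- eyes.grab_frame(name): name is "scene" or "side" or "wrist"; returns (picture, depth): 384x512x3 uint8, red, green, blue; 384x512 float32, m along the optical axis (not along the pixel's ray), 0 where there is no reading.
- eyes.calibration(name): a dict with "fov_y" (degrees; the focal length in pixels is half the picture's height over the tangent of half this angle, whatever the lens; pixels are square), "cx", "cy" (the principal point, pixels), "origin" and "attitude" of the camera in the world; the wrist camera has in their place "tool_from_camera" (4x4, takes a point from camera to tool coordinates, whose origin is the TCP and whose axes are the flange's). Camera axes: x right, y up, looking along -z (the intrinsics and any distortion apply to the point x, -y, -z); pixel columns grow to the right and rows downward; lengths in m; the calibration is good to about 2 mm. A picture is of the moment at which its call begins: read the wrist's pose just before it. calibration takes no time and is no camera call.
- ticket.hand_in(): hands the job in; it is judged then, once.
The state is a dict: "clock": time; "joints": joint angles; "qvel": joint speeds; "tau": joint torques, N m; "tcp_pos": TCP position; "orientation": TCP orientation; "contact_force": force on the tool from outside, world axes, zero at the start; "moment": the same for the moment, N m; "grip_width": finger opening in m; "gripper_force": force on a finger pad.
Only numpy, scipy, OpenCV 4.12 (cv2) and the standard library are available. Lean on these libraries where they do the work, as an engineer would, in place of code of your own. Each camera call takes 0.05 s, during which the arm holds its last target. There are 200 camera calls.

## Task

Set the crystal prism in its brass cell down on the bed of the green ratchet clamp, between the sprung pad and the fixed jaw, centred and square to them. Then hold the clamp's lever by its wooden crossbar and pump it in full strokes from stop to stop, without ramming it against the stops, so the ratchet closes the pad tooth by tooth: when it presses on the prism give one more stroke, so that the prism is held firm against the fixed jaw but not crushed, and let go. Move the jaw only with the lever, do not drop the prism and leave the other things on the desk where they are.

Things in the scene. Friction and masses are not known exactly. Their poses are not given: they have to be found in the camera images.
- clamp: green iron bench clamp fixed to the desk; bed plate 100 (x) by 300 (y) by 12 mm thick. Origin on the desk under the bed, near its middle. Clamp axis is its y: the fixed jaw (34 wide, 40 tall above the bed) has its gripping face at y = +110 mm, facing -y; the sprung pad comes towards it along +y; the lever stands at y = -80 mm. Nothing else is above the bed between pad and fixed jaw.
- seat (a point): point on the bed's top (12 mm above the desk), on the clamp's centre line, under the middle of the prism cell when that is hard against the fixed jaw (18 mm from the jaw face). The pad starts 56 to 70 mm away from the fixed jaw, so the 36 mm long cell may be set down up to about 8 mm nearer the pad; the clamp then pushes it home.
- pad_face (a point): centre of the pad's pressing face (32 wide, 30 tall, 31 mm above the desk); its y is the clamp axis, pointing to the fixed jaw. The pad sits on a preloaded spring in front of the sliding jaw: it gives way at 13 N and stiffens by 0.9 N per mm, so about 7 N per tooth, with 24 mm of travel. Firm is more than 10 N, crushing more than 36 N.
- pad: the brass pad plate itself (origin at the sliding jaw, 40 mm behind the pressing face)
- jaw: sliding green jaw with toothed rack, 8 mm per tooth; moves along the clamp's +y (4 N friction), a holding pawl keeps it from going back. A lever stroke from back stop to front stop gains one tooth; ending over 3 mm (at the crossbar) short of the front stop, the pawl may not catch and the tooth is lost; the back stroke should come within 10 mm of the back stop.
- lever (a joint): angle of the pump lever, rad: 0 upright, positive leaning towards the fixed jaw (+y of the clamp). It stops somewhere between 0.10 and 0.27 each way, about 0.37 from stop to stop. Pivot axis along the clamp's x, 16 mm above the desk at y = -80 mm of the clamp. Stays where left. At the crossbar it takes 1 to 3 N while the pad is free, plus 0.25 times the pad's force (3 N more at 13 N).
- handle (a point): centre of the lever's wooden crossbar: a bar 16 mm thick and 70 mm long along the clamp's x, 150 mm above the lever's pivot (166 mm above the desk when upright), to be pinched from above across the bar. It moves 56 mm per full stroke. y and z of this point tilt with the lever.
- prism_center (a point): centre of the prism's brass cell, 40 mm (x, brass cheeks: the faces to grip) by 36 mm (y: the faces to clamp) by 44 mm tall, this point 22 mm above its underside; a glass ridge stands 15 mm above the cell. About 0.3 kg. It belongs in the clamp with its y along the clamp's y (either way round).
- prism: the same prism cell, origin at the centre of its underside
- loupe: bystander: nickel loupe, 38 mm wide, 42 mm tall
- ebonite_knob: bystander: black ebonite knob, 40 mm wide, 30 mm tall
- sight_tube: bystander: bronze sight tube standing upright, 32 mm wide, 111 mm tall
- lens_hood: bystander: brass ring, 54 mm wide, 34 mm tall
- test_weight: bystander: brass weight, 42 mm wide, 56 mm tall
- lens_cell: bystander: dark lens disc, 60 mm wide, 14 mm tall
- stops: brass frame of four posts with rubber buffers in front of and behind the lever, 50 mm above its pivot; it also carries the holding pawl. It is set differently each time, some mm along the clamp, so where the lever stops must be felt. A push of 10 N at the crossbar loads the buffers with 30 N; more than 90 N (30 N at the crossbar) is ramming. Origin on the desk, within 4 mm of the clamp's.
Not all that is in view belongs to the job. What is shaped like the prism but blue is not meant.

How it is judged:
By the outcome, as a careful person would: the job done as asked, in the order asked, and still so for the second after the job is handed in, with the robot touching nothing.
It also fails if it takes over 72 s, if anything falls off the work surface, if the arm or the gripper's body presses on something with over 40 N, if the wrist force passes 120 N, or if a joint passes its speed limit or range.

## Working session

There is one attempt and no reset: what is moved stays moved. The work goes in short steps, Python scripts to look and compute and a tool call to move; the robot and the scene stay as the last step left them, time stands still between calls to the robot, and variables do not carry over. Pictures are saved under pics/ and viewed, at most 10 in all, crops included, and the job is handed in when it is done.

Besides the shell and the picture viewer there is one more tool, called after ">>>" as name(argument=value, ...) on one line, values as JSON. arm_command: Moves the arm, as the interface text tells. Its arguments: {"type":"object","properties":{"plan":{"type":"string"},"hand":{"type":"number"},"grip_force":{"type":"number"}},"required":["plan"]}

```bash
mkdir -p pics
cat > h.py <<'E'
import numpy as np, cv2
from scipy.spatial.transform import Rotation as R
from bench import r, eyes, ticket
def cam(name,o=None):
    c=eyes.calibration(name); f=192/np.tan(np.radians(c['fov_y'])/2)
    if name=='wrist':
        T=np.eye(4);T[:3,:3]=R.from_rotvec(o['orientation']).as_matrix();T[:3,3]=o['tcp_pos'];T=T@np.array(c['tool_from_camera'])
    else:
        T=np.eye(4);a=np.array(c['attitude']);T[:3,:3]=a if a.shape==(3,3) else R.from_rotvec(a).as_matrix();T[:3,3]=c['origin']
    return f,c['cx'],c['cy'],T
def grab(name):
    o=r.get_obs(); im,d=eyes.grab_frame(name); return o,im,d
def cloud(name,o,d):
    f,cx,cy,T=cam(name,o); v,u=np.mgrid[:384,:512]
    P=np.stack([(u-cx)/f*d,-(v-cy)/f*d,-d],-1)
    W=P@T[:3,:3].T+T[:3,3]; W[d==0]=np.nan; return W
def save(n,im,s=1): 
    im=im[:,:,::-1]; cv2.imwrite('pics/'+n+'.png',cv2.resize(im,None,fx=s,fy=s,interpolation=cv2.INTER_CUBIC))
E
python3 - <<'E'
from h import *
for n in('scene','side','wrist'): print(n,eyes.calibration(n))
S=[]
for n in('scene','side'):
    o,im,d=grab(n); np.savez(n+'0.npz',im=im,d=d,W=cloud(n,o,d)); S.append(im)
print(o)
save('a',np.vstack(S),0.78)
E
```

```text
scene {'fov_y': 45.40862100154388, 'cx': 260.5233009851163, 'cy': 192.0090633599203, 'origin': array([1.05710041, 0.35068856, 1.16036195]), 'attitude': array([0.32432952, 0.60938368, 2.09925185])}
side {'fov_y': 53.088307799961655, 'cx': 256.88231549447426, 'cy': 192.49828688452612, 'origin': array([ 0.26707713, -0.62745329,  0.91345987]), 'attitude': array([ 0.67163689, -0.1272156 , -0.38505337])}
wrist {'fov_y': 64.28975038621786, 'cx': 253.75003998362962, 'cy': 185.46595639337272, 'tool_from_camera': array([[-7.07674813e-04,  9.54394111e-01,  2.98548789e-01,
         7.68220057e-02],
       [ 9.99999520e-01,  8.77806141e-04, -4.35769773e-04,
        -3.72805754e-04],
       [-6.77964066e-04,  2.98548337e-01, -9.54394274e-01,
        -1.26574535e-01],
       [ 0.00000000e+00,  0.00000000e+00,  0.00000000e+00,
         1.00000000e+00]])}
{'clock': 0.05, 'joints': array([ 1.08391026,  0.47779741,  0.02236486,  1.55645811, -0.01149206,
        1.10932832, -0.08309715]), 'qvel': array([ 0.00102579,  0.00010995,  0.00052477, -0.00279372,  0.00018478,
       -0.00043249, -0.00044872]), 'tau': array([ 3.64313659e-03, -5.98306739e+01,  1.61514759e+00, -2.82255167e+01,
        1.28362779e-02,  5.18112982e-03,  1.91713781e-05]), 'tcp_pos': array([ 0.2493666 , -0.62662624,  0.2443252 ]), 'orientation': array([-3.08365400e+00, -5.91116107e-01,  7.91280931e-04]), 'contact_force': array([ 0.51160157,  0.56604473, -0.78689721]), 'moment': array([ 0.0148966 , -0.02765548,  0.00540606]), 'gripper_force': 0.0, 'grip_width': 0.08481475981095726}
```

View pics/a.png

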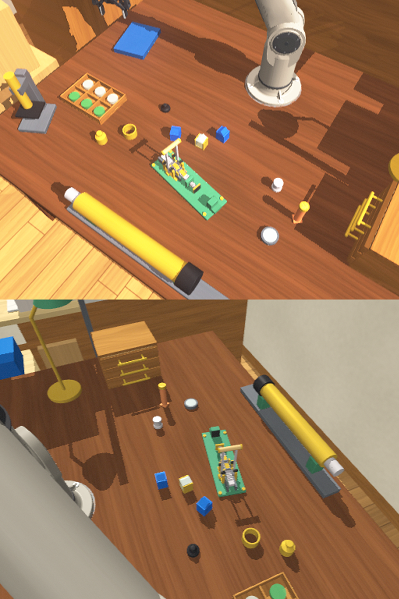

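The picture shows three prism-shaped blocks. In scene pixels, blue ones are at about (225,170) and (285,172), and the cream/brass one is at (259,181). The clamp is at about (242,235). The brass one fits the description, so I'll check it in a close crop.

Run:
```python
from h import *
a=np.load('scene0.npz');b=np.load('side0.npz')
A=cv2.resize(a['im'][150:290,180:300],None,fx=4,fy=4,interpolation=cv2.INTER_CUBIC)
B=cv2.resize(b['im'][150:270,190:330],None,fx=2.8,fy=2.8,interpolation=cv2.INTER_CUBIC)
H=np.zeros((560,A.shape[1]+B.shape[1],3),np.uint8);H[:,:A.shape[1]]=A[:560];H[:B.shape[0],A.shape[1]:]=B
cv2.imwrite('pics/b.png',cv2.resize(H[:,:,::-1],None,fx=.9,fy=.9)); print(H.shape)
for n,D in(('scene',a),('side',b)):
    W=D['W'];hsv=cv2.cvtColor(D['im'],cv2.COLOR_RGB2HSV)
    u,v=((259,181) if n=='scene' else (238,236))
    s=W[v-14:v+15,u-14:u+15].reshape(-1,3); k=(s[:,2]>.03)&(s[:,2]<.08); print(n,'prism',np.nanmedian(s[k],0),s[k].min(0),s[k].max(0))
    g=(hsv[...,0]>60)&(hsv[...,0]<90)&(hsv[...,1]>120)&(W[...,2]>.006)&(W[...,2]<.017)&(np.abs(W[...,0]-np.nanmedian(s[k],0)[0])<.4)
    p=W[g]; rect=cv2.minAreaRect(p[:,:2].astype(np.float32)); print('bed',len(p),rect,np.median(p[:,2]),p[:,:2].min(0),p[:,:2].max(0))
```

```text
(560, 872, 3)
scene prism [ 0.43975678 -0.07842866  0.04456562] [ 0.41331653 -0.10178455  0.0301803 ] [ 0.45376293 -0.06025692  0.059286  ]
  return _methods._mean(a, axis=axis, dtype=dtype,
  ret = ret.dtype.type(ret / rcount)
Traceback (most recent call last):
ValueError: zero-size array to reduction operation minimum which has no identity
```

View pics/b.png

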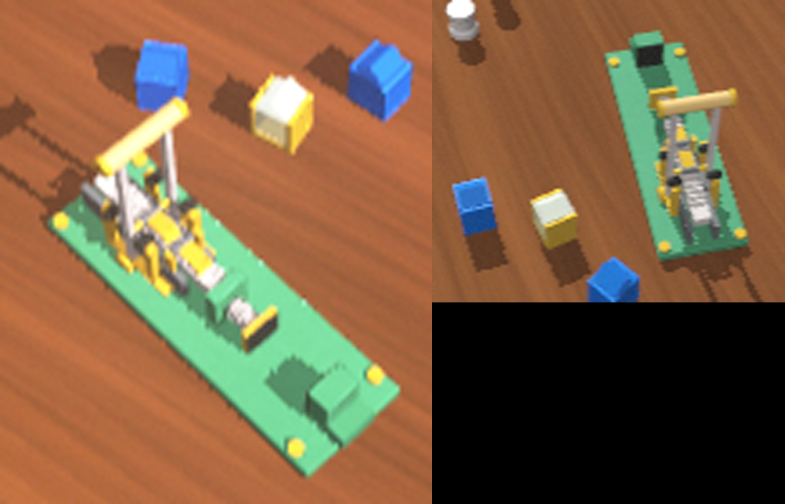

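The crop shows the brass/cream prism with its yellow cheek on the lower right (scene pixel ~259,181) and blue decoys on both sides. The clamp's lever is at the upper left and its fixed jaw at the lower right.

Run:
```python
from h import *
for n in('scene','side'):
    D=np.load(n+'0.npz');W=D['W'];d=D['d'];hsv=cv2.cvtColor(D['im'],cv2.COLOR_RGB2HSV)
    print(n,'valid',(d>0).mean(), W[200:380:40,100:420:80].round(3).tolist()[1])
    if n=='side': print(W[236,238],d[236,238]);
    W=np.nan_to_num(W,nan=9)
    near=(abs(W[...,0]-.5)<.35)&(abs(W[...,1]+.1)<.4)
    g=(hsv[...,0]>60)&(hsv[...,0]<90)&(hsv[...,1]>100)&near&(W[...,2]>0)&(W[...,2]<.022)
    if n=='side': print(g.sum())
    if g.sum()>50:
        c,l,st,ce=cv2.connectedComponentsWithStats(g.astype(np.uint8)); i=1+st[1:,4].argmax(); p=W[l==i]
        print('bed',len(p),cv2.minAreaRect(p[:,:2].astype(np.float32)),np.median(p[:,2]))
    m=(W[...,2]>.02)&(W[...,2]<.2)&near; c,l,st,ce=cv2.connectedComponentsWithStats(m.astype(np.uint8))
    for i in range(1,c):
        if st[i,4]>25: p=W[l==i]; print(ce[i].round(),st[i,4],np.median(p,0).round(3),p.min(0).round(3),p.max(0).round(3))
```

```text
scene valid 0.9959920247395834 [[0.833, -0.344, 0.001], [0.705, -0.161, -0.004], [0.585, 0.03, 0.014], [0.453, 0.212, -0.0]]
bed 1675 ((0.601360023021698, -0.018397361040115356), (0.2875638008117676, 0.09843754023313522), 78.02223205566406) 0.01024615990365585
[142. 137.] 283 [ 0.502 -0.473  0.027] [ 0.421 -0.5    0.02 ] [ 0.583 -0.465  0.037]
[211. 135.] 30 [ 0.373 -0.303  0.026] [ 0.36  -0.312  0.02 ] [ 0.383 -0.295  0.032]
[165. 167.] 143 [ 0.552 -0.341  0.029] [ 0.523 -0.367  0.02 ] [ 0.577 -0.312  0.039]
[226. 207.] 1366 [ 0.591 -0.094  0.049] [ 0.433 -0.21   0.02 ] [0.626 0.026 0.177]
[285. 170.] 204 [ 0.367 -0.028  0.043] [ 0.342 -0.053  0.02 ] [ 0.379 -0.011  0.06 ]
[128. 175.] 163 [ 0.639 -0.406  0.036] [ 0.613 -0.431  0.021] [ 0.656 -0.39   0.058]
[258. 180.] 208 [ 0.441 -0.078  0.044] [ 0.413 -0.102  0.021] [ 0.454 -0.06   0.059]
[356. 235.] 140 [0.436 0.245 0.04 ] [0.413 0.228 0.021] [0.452 0.262 0.045]
[274. 262.] 238 [0.629 0.104 0.041] [0.609 0.082 0.02 ] [0.646 0.125 0.055]
side valid 0.9956817626953125 [[0.08, 0.062, 0.012], [0.283, -0.016, -0.002], [0.489, -0.103, -
[... 591 characters left out ...]
 [ 0.376 -0.012  0.06 ]
[238. 234.] 244 [ 0.429 -0.091  0.044] [ 0.412 -0.104  0.02 ] [ 0.449 -0.063  0.061]
[261. 263.] 281 [ 0.453 -0.193  0.044] [ 0.431 -0.21   0.02 ] [ 0.481 -0.162  0.06 ]
[321. 304.] 208 [ 0.547 -0.343  0.032] [ 0.52  -0.369  0.02 ] [ 0.574 -0.316  0.037]
[368. 317.] 284 [ 0.626 -0.417  0.036] [ 0.611 -0.434  0.021] [ 0.653 -0.394  0.058]
[247. 319.] 65 [ 0.368 -0.308  0.028] [ 0.359 -0.317  0.02 ] [ 0.379 -0.297  0.033]
[335. 366.] 362 [ 0.5   -0.474  0.032] [ 0.419 -0.5    0.02 ] [ 0.578 -0.47   0.039]
[352. 368.] 82 [ 0.539 -0.495  0.024] [ 0.52  -0.5    0.021] [ 0.557 -0.488  0.028]
[322. 382.] 44 [ 0.465 -0.493  0.025] [ 0.451 -0.5    0.021] [ 0.477 -0.488  0.028]
```

>>> arm_command(plan="0.0285 -0.034 0 0;0.0285 -0.034 0 0;0.0285 -0.034 0 0;0.0285 -0.034 0 0;0.0285 -0.034 0 0;0.0285 -0.034 0 0;0.0285 -0.034 0 0;0.0285 -0.034 0 0;0.0285 -0.034 0 0;0.0285 -0.034 0 0;0.0285 -0.034 0 0;0.0285 -0.034 0 0;0 0 0 0;0 0 0 0")

```text
clock: 1.85
tcp_pos: [0.4161, -0.1222, 0.2451]
orientation: [3.085, 0.591, -0.001]
contact_force: [0.3, -0.1, 0.9]
grip_width: 0.0853
gripper_force: 0.0
```

Run:
```python
from h import *
o,im,d=grab('wrist'); np.savez('w1.npz',im=im,d=d,W=cloud('wrist',o,d)); print(o); save('w1',im)
```

```text
{'clock': 1.85, 'joints': array([ 0.44547713,  0.0943306 , -0.32075216,  2.08318352,  0.03644688,
        0.96984183, -1.08679638]), 'qvel': array([ 0.01622325,  0.00066666,  0.01762627,  0.00013788, -0.00042713,
        0.00078035, -0.00155293]), 'tau': array([-9.63026583e-01, -3.19014859e+01, -1.32854752e+00, -2.60340089e+01,
       -7.10470439e-02, -1.88630453e-02, -2.12503335e-02]), 'tcp_pos': array([ 0.41609508, -0.12216515,  0.24507321]), 'orientation': array([ 3.08534711e+00,  5.91099803e-01, -1.17278189e-03]), 'contact_force': array([ 0.27482049, -0.06614596,  0.94640968]), 'moment': array([ 0.00180857, -0.02635304,  0.00895091]), 'gripper_force': 0.0, 'grip_width': 0.08533376829202402}
```

View pics/w1.png

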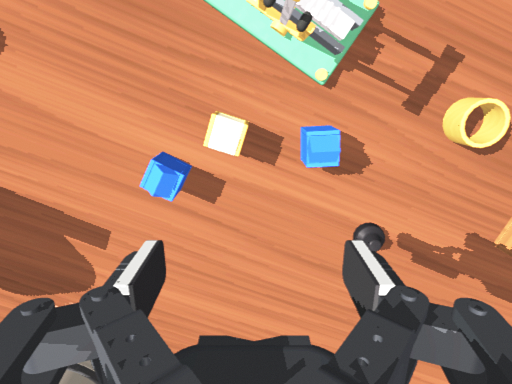

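The wrist view shows the prism at (227,134) between blue decoys at (165,177) and (320,147). The clamp corner is at the top.

Run:
```python
from h import *
D=np.load('w1.npz');W=D['W'];im=D['im']
save('w1c',im[105:165,195:260],9)
s=W[105:165,200:256]; h=s[...,2]
print('z hist',np.histogram(h,bins=np.arange(-.01,.075,.005)))
for lo in(.02,.037,.05):
    p=s[(h>lo)]; rc=cv2.minAreaRect(p[:,:2].astype(np.float32)); print(lo,len(p),rc)
p=s[h>.054]; c=p[:,:2]-p[:,:2].mean(0); w,v=np.linalg.eigh(c.T@c); print(p.mean(0),w,v[:,1])
```

```text
z hist (array([   0, 1967,   22,   22,   16,   18,   14,   17,   17,   25,  590,
        273,  274,   93,    0,    0]), array([-0.01 , -0.005,  0.   ,  0.005,  0.01 ,  0.015,  0.02 ,  0.025,
        0.03 ,  0.035,  0.04 ,  0.045,  0.05 ,  0.055,  0.06 ,  0.065,
        0.07 ]))
0.02 1303 ((0.4328412711620331, -0.08183016628026962), (0.035962752997875214, 0.040068648755550385), 3.7691452503204346)
0.037 1245 ((0.4328412711620331, -0.08183016628026962), (0.035962752997875214, 0.040068648755550385), 3.7691452503204346)
0.05 367 ((0.43281176686286926, -0.08202686160802841), (0.030141418799757957, 0.014991942793130875), 3.9680910110473633)
[ 0.43336151 -0.08193234  0.05542388] [0.00044928 0.0107751 ] [-0.99724005 -0.07424471]
```

View pics/w1c.png

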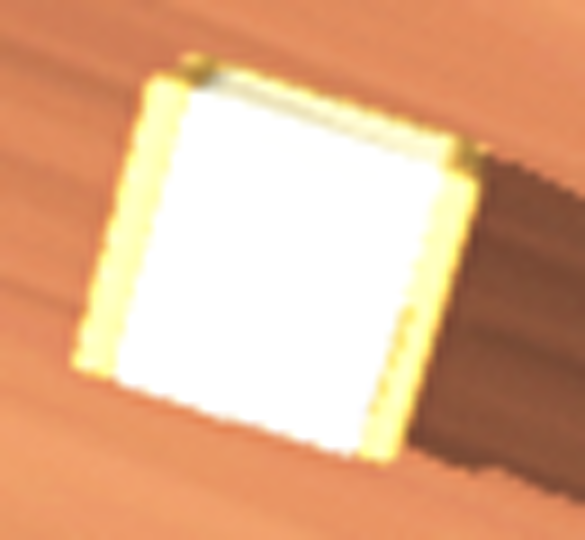

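The crop shows the yellow brass cheeks on the left and right, with the glass ridge between them. It measures 36 x 40 mm, centred at (0.433, -0.082), with the grip axis along roughly world y at 93.8°. That matches the given sizes.

>>> arm_command(plan="0 0 0 9;0 0 0 8.9;0.0193 -0.0392 0 0;0 0 0.04 0;0 0 0.04 0;0 0 0.04 0;0 0 0.04 0;0 0 0.025 0;0 0 0.015 0;0 0 0 0;0 0 0 0")

```text
clock: 3.28
tcp_pos: [0.4338, -0.0816, 0.0461]
orientation: [3.139, 0.103, 0.002]
contact_force: [-0.2, 0.2, 0.4]
grip_width: 0.0856
gripper_force: 0.0
```

Run:
```python
from h import *
o,im,d=grab('wrist'); W=cloud('wrist',o,d); save('w2',im); print(R.from_rotvec(o['orientation']).as_matrix().round(3), o['joints'].round(2))
```

```text
[[ 0.998  0.066  0.001]
 [ 0.066 -0.998 -0.   ]
 [ 0.001  0.    -1.   ]] [ 0.28  0.44 -0.27  2.23  0.24  0.5  -1.69]
```

View pics/w2.png

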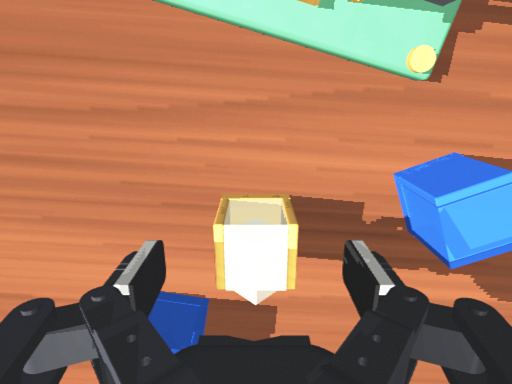

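The prism sits square and centred between the fingers, at about (256,245). I'll lower and grip.

>>> arm_command(plan="0 0 0.015 0;0 0 0.011 0;0 0 0 0")

```text
clock: 3.7
tcp_pos: [0.4323, -0.081, 0.0182]
orientation: [-3.14, -0.105, 0.004]
contact_force: [-0.6, 0.3, -0.6]
grip_width: 0.0855
gripper_force: 0.0
```

>>> arm_command(plan="0 0 0 0;0 0 0 0;0 0 0 0;0 0 0 0;0 0 0 0;0 0 0 0;0 0 0 0;0 0 0 0", hand=1, grip_force=40)

```text
clock: 4.7
tcp_pos: [0.4335, -0.0814, 0.0197]
orientation: [3.14, 0.104, 0.001]
contact_force: [-1.6, -1.2, 5.8]
grip_width: 0.0397
gripper_force: 40.8
```

>>> arm_command(plan="0 0 -0.02 0;0 0 -0.04 0;0 0 -0.045 0;0 0 -0.045 0;0 0 -0.045 0;0 0 -0.045 0;0.0348 -0.0126 0 0;0.0348 -0.0126 0 0;0.0348 -0.0126 0 0;0.0348 -0.0126 0 0;0.0348 -0.0126 0 0;0 0 0 -10.6;0 0 0 -10.6;0 0 0 -10.6;0 0 0 -10.6;0 0 0 -10.6;0 0 0 -10.6;0 0 0 -10.6;0 0 0 0;0 0 0 0")

```text
clock: 7.2
tcp_pos: [0.6022, -0.0069, 0.2588]
orientation: [-2.444, -1.972, 0.001]
contact_force: [0.3, 0.2, -3.0]
grip_width: 0.0398
gripper_force: 41.4
```

Run:
```python
from h import *
o,im,d=grab('wrist'); W=cloud('wrist',o,d); np.savez('w3.npz',im=im,d=d,W=W);save('w3',im,1.4); print(R.from_rotvec(o['orientation']).as_matrix().round(3), o['joints'].round(2),o['tcp_pos'])
o,im,d=grab('scene'); np.savez('s3.npz',im=im,d=d,W=cloud('scene',o,d))
```

```text
[[ 0.211  0.977 -0.001]
 [ 0.977 -0.211  0.   ]
 [-0.    -0.001 -1.   ]] [ 0.4   0.42 -0.64  1.69  0.27  1.13 -0.54] [ 0.60221423 -0.00693766  0.25878612]
```

View pics/w3.png

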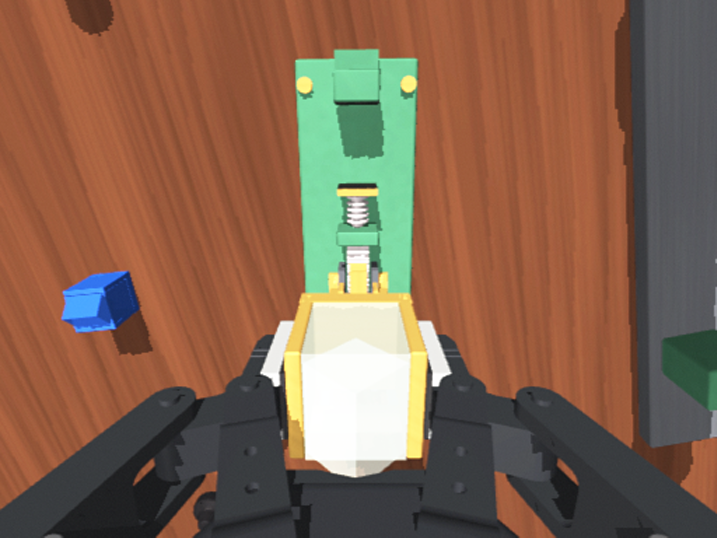

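The view shows the fixed jaw top at about (357,75) in the 1.4x picture and the pad at (357,190). The bed runs between columns 296 and 417. The prism is held square.

Run:
```python
from h import *
D=np.load('w3.npz');W=D['W'];im=D['im'];hsv=cv2.cvtColor(im,cv2.COLOR_RGB2HSV)
o=r.get_obs();Rm=R.from_rotvec(o['orientation']).as_matrix();t=o['tcp_pos']
g=(hsv[...,0]>60)&(hsv[...,0]<95)&(hsv[...,1]>80); g[:, 440:]=0; g[205:]=0
z=W[...,2]
bed=g&(z>.005)&(z<.018)
L=[];Rr=[]
for v in range(50,200,5):
    c=np.where(g[v]&(z[v]>.005))[0]
    if len(c)>5: L.append(W[v,c[0]+1]);Rr.append(W[v,c[-1]-1])
L=np.array(L);Rr=np.array(Rr)
for e in(L,Rr):
    k=abs(e[:,2]-.011)<.004; p=np.polyfit(e[k,1],e[k,0],1); print('edge',len(e),np.degrees(np.arctan2(1,p[0])),np.polyval(p,0),np.std(e[k,0]-np.polyval(p,e[k,1])))
jaw=g&(z>.046)&(z<.06); jaw[110:]=0
p=W[jaw]; print('jaw top',len(p),cv2.minAreaRect(p[:,:2].astype(np.float32)),np.median(p[:,2]))
q=(p-t)@Rm; print('tool: ',np.percentile(q[:,0],[1,5,50,95,99]),np.percentile(q[:,1],[1,50,99]))
b=bed; q=(W[b]-t)@Rm; print('bed tool',q[:,0].max(),np.percentile(q[:,1],[.5,99.5]),np.median(W[b][:,2]))
pad=np.zeros_like(g);pad[126:145,236:276]=1;pad&=(z>.025); q=(W[pad]-t)@Rm;print('pad tool',len(q),q.min(0),q.max(0),W[pad][:,2].max()); top=W[pad][:,2]>.042;print(q[top].min(0),q[top].max(0))
```

```text
edge 30 77.61198511177048 0.5568501532074602 0.002574572562608873
edge 30 79.01127076279806 0.653425495741515 0.002403785843059865
jaw top 755 ((0.6245750784873962, 0.09501446783542633), (0.021855244413018227, 0.03312575817108154), 77.98209381103516) 0.049826997140155316
tool:  [0.09417879 0.09510103 0.10471005 0.11418896 0.11513804] [-0.0159746   0.00044714  0.01684686]
bed tool 0.12838637377343282 [-0.04772287  0.05015112] 0.009977468669227468
pad tool 296 [ 0.0164631  -0.01480888  0.21277863] [0.03031824 0.01708001 0.23356943] 0.0463301783027375
[ 0.02399209 -0.01424318  0.21277863] [0.02988873 0.01708001 0.21680959]
```

>>> arm_command(plan="0.036 0.0005 0 -0.4;0.036 0.0003 0 0;0 0 0.045 0;0 0 0.045 0;0 0 0.045 0;0 0 0.045 0;0 0 0.025 0;0 0 0.01 0;0 0 0 0;0 0 0 0")

```text
clock: 8.55
tcp_pos: [0.6192, 0.0638, 0.0458]
orientation: [2.434, 1.984, 0.003]
contact_force: [-0.8, 0.1, -2.4]
grip_width: 0.0397
gripper_force: 41.2
```

Run:
```python
from h import *
o,im,d=grab('wrist'); W=cloud('wrist',o,d); np.savez('w4.npz',im=im,d=d,W=W); print(o['tcp_pos'],o['contact_force'],o['joints'].round(2))
Rm=R.from_rotvec(o['orientation']).as_matrix();t=o['tcp_pos']
S=[]
for n in('scene','side'):
    _,m,dd=grab(n); np.savez(n+'4.npz',im=m,d=dd)
    c=m[205:285,225:305] if n=='scene' else m[150:230,240:320]; S.append(cv2.resize(c,None,fx=3.6,fy=3.6,interpolation=cv2.INTER_CUBIC))
save('c4',np.hstack([im[:288],np.hstack(S)[:,:]])[:,:],.72)
```

```text
[0.61921639 0.06376486 0.04575376] [-0.7576059   0.05735402 -2.36836487] [ 0.19  0.7  -0.54  1.8   0.49  0.78 -0.8 ]
```

View pics/c4.png

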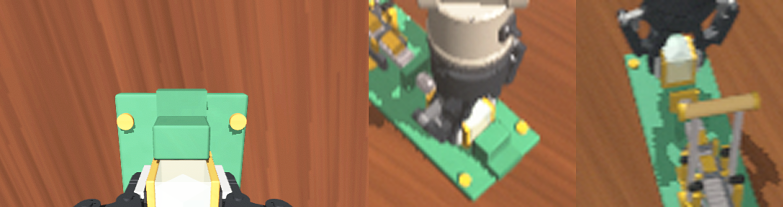

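The views show the prism between pad and jaw, centred and just short of the jaw face. I'll measure the gap.

Run:
```python
from h import *
D=np.load('w4.npz');W=D['W'];im=D['im'];hsv=cv2.cvtColor(im,cv2.COLOR_RGB2HSV)
t=np.array([0.61921639,0.06376486,0.04575376]);Rm=R.from_rotvec([2.434,1.984,0.003]).as_matrix()
q=(W-t)@Rm;z=W[...,2]
g=(hsv[...,0]>60)&(hsv[...,0]<95)&(hsv[...,1]>80)
j=g&(z>.044)&(z<.06); print('jaw',j.sum(),np.percentile(q[j],[1,50,99],axis=0).round(4).tolist(),np.median(z[j]))
rc=cv2.minAreaRect(q[j][:,:2].astype(np.float32));print(rc)
b=g&(z<.018); print('bed y',np.percentile(q[b][:,1],[.5,99.5]),np.median(z[b]),q[b][:,0].max())
# prism: brass/white points ahead
p=~g&(abs(q[...,1])<.021)&(q[...,0]>0)&(q[...,0]<.035)&(z>.03); print('prism',p.sum(),np.percentile(q[p],[1,50,99],axis=0).round(4).tolist(),[z[p].min(),z[p].max()])
for v in range(196,236,4): print(v,q[v,256].round(4),im[v,256])
```

```text
jaw 3902 [[0.0226, -0.0174, -0.0056], [0.0341, -0.0009, -0.0041], [0.0436, 0.0156, 0.0008]] 0.049876157669831146
((0.025545690208673477, 0.0001703128218650818), (0.036755241453647614, 0.06685863435268402), 0.010321777313947678)
bed y [-0.04963923  0.04798417] 0.00997084857668673 0.06057175579951453
prism 18621 [[0.0008, -0.0206, -0.0793], [0.0162, -0.0, -0.0583], [0.0209, 0.0206, 0.0035]] [np.float64(0.03008190859561574), np.float64(0.12669973599005802)]
196 [ 0.034   0.0012 -0.0046] [128 223 169]
200 [ 0.0324  0.0012 -0.0053] [125 223 167]
204 [ 0.0299  0.0012 -0.0033] [125 220 165]
208 [nan nan nan] [127 220 164]
212 [ 0.0271  0.0012 -0.0055] [129 221 169]
216 [ 0.0246  0.0012 -0.0042] [129 220 167]
220 [ 0.0231  0.0012 -0.0048] [ 86 163 116]
224 [0.0171 0.0013 0.0041] [246 244 223]
228 [ 0.0171  0.0013 -0.0003] [246 243 222]
232 [ 0.0166  0.0013 -0.0033] [245 243 222]
```

>>> arm_command(plan="0 -0.0008 0.006 0;0 0 0.006 0;0 0 0 0;0 0 0 0")

```text
clock: 9.2
tcp_pos: [0.6172, 0.0636, 0.032]
orientation: [-2.434, -1.986, 0.001]
contact_force: [0.7, -0.0, -2.8]
grip_width: 0.0394
gripper_force: 41.4
```

>>> arm_command(plan="0 0 0.001 0;0 0 0 0;0 0 0 0")

```text
clock: 9.57
tcp_pos: [0.6173, 0.0636, 0.0317]
orientation: [2.434, 1.985, -0.0]
contact_force: [-2.3, -0.8, 4.8]
grip_width: 0.0394
gripper_force: 42.3
```

>>> arm_command(plan="0 0 0.001 0;0 0 0 0;0 0 0 0")

```text
clock: 9.95
tcp_pos: [0.6173, 0.0636, 0.0317]
orientation: [2.434, 1.985, -0.001]
contact_force: [-6.8, -2.0, 13.5]
grip_width: 0.0396
gripper_force: 43.5
```

>>> arm_command(plan="0 0 -0.001 0;0 0 0 0")

```text
clock: 10.2
tcp_pos: [0.6173, 0.0636, 0.0317]
orientation: [2.434, 1.985, -0.0]
contact_force: [-3.3, -0.8, 7.0]
grip_width: 0.0396
gripper_force: 42.8
```

>>> arm_command(plan="0 0 0 0;0 0 0 0;0 0 0 0;0 0 0 0;0 0 0 0;0 0 0 0", hand=-1)

```text
clock: 10.95
tcp_pos: [0.6173, 0.0637, 0.0313]
orientation: [2.435, 1.986, 0.0]
contact_force: [-0.3, -0.2, 0.7]
grip_width: 0.0854
gripper_force: 0.0
```

>>> arm_command(plan="0 0 -0.02 0;0 0 -0.04 0;0 0 -0.045 0;0 0 -0.045 0;0 0 -0.045 0;0 0 -0.045 0;-0.045 0 0 0;-0.045 0 0 0;0 0 0 0;0 0 0 0")

```text
clock: 12.2
tcp_pos: [0.5992, -0.0237, 0.2724]
orientation: [2.434, 1.986, 0.002]
contact_force: [0.6, 0.8, 0.1]
grip_width: 0.0852
gripper_force: 0.0
```

Run:
```python
from h import *
o,im,d=grab('wrist'); W=cloud('wrist',o,d); np.savez('w5.npz',im=im,d=d,W=W); 
t=o['tcp_pos'];Rm=R.from_rotvec(o['orientation']).as_matrix();print(t,o['joints'].round(2),np.degrees(np.arctan2(Rm[1,0],Rm[0,0])))
q=(W-t)@Rm;z=W[...,2];hsv=cv2.cvtColor(im,cv2.COLOR_RGB2HSV)
g=(hsv[...,0]>60)&(hsv[...,0]<95)&(hsv[...,1]>80)
j=g&(z>.046)&(z<.06)&(q[...,0]>.07); print('jaw',cv2.minAreaRect(q[j][:,:2].astype(np.float32)))
p=~g&(z>.05)&(z<.08)&(q[...,0]>.045)&(abs(q[...,1])<.03); print('prism top',p.sum(),cv2.minAreaRect(q[p][:,:2].astype(np.float32)))
save('w5',im)
for n in('scene','side'):
    o,m,dd=grab(n); W=cloud(n,o,dd); z=W[...,2]
    u=np.array([.2045,.9789]);s=W[...,:2]@u; c=np.array([.599,-.027]); rel=W[...,:2]-c; y=rel@u; x=rel@np.array([u[1],-u[0]])
    k=(z>.14)&(z<.185)&(abs(y+.08)<.06)&(abs(x)<.06); P=W[k]; print(n,k.sum(),np.median(P,0),z[k].max(),'y',np.percentile(y[k],[2,50,98]),'x',np.percentile(x[k],[2,98]))
```

```text
[ 0.59924272 -0.02374352  0.27244641] [ 0.43  0.4  -0.65  1.68  0.26  1.15 -0.49] 78.4223499982072
jaw ((0.12127931416034698, 0.001174015924334526), (0.02201101742684841, 0.03315223008394241), 0.01252889446914196)
prism top 1321 ((0.10141675174236298, 0.0004341118037700653), (0.061331335455179214, 0.03981062024831772), 1.295111894607544)
scene 83 [ 0.61142695 -0.10108778  0.16814618] 0.17476579963147598 y [-0.08028863 -0.07086668 -0.06467219] x [-0.03666382  0.04028757]
side 231 [ 0.58254318 -0.10283594  0.17016183] 0.1764349900137584 y [-0.08310458 -0.07850816 -0.06914828] x [-0.0390155   0.03646186]
```

View pics/w5.png

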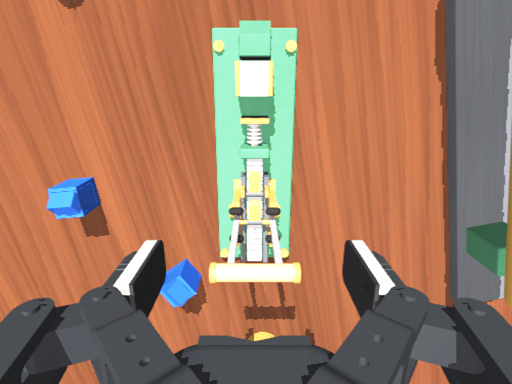

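The view shows the prism at (254,78), square in front of the jaw, and the crossbar at (254,272). Next I'll get the crossbar position.

Run:
```python
from h import *
D=np.load('w5.npz');W=D['W'];t=np.array([0.59924272,-0.02374352,0.27244641]);Rm=R.from_rotvec([2.434,1.986,.002]).as_matrix()
q=(W-t)@Rm;z=W[...,2]
k=(z>.155)&(z<.185); k[:,:200]=0;k[:,310:]=0;k[290:]=0;k[:255]=0
print(k.sum(),cv2.minAreaRect(q[k][:,:2].astype(np.float32)),np.percentile(W[k],[2,50,98],axis=0).round(4))
top=k&(z>np.nanpercentile(z[k],85)); print('top',W[top].mean(0),q[top].mean(0))
j=(z>.046)&(z<.06)&(q[...,0]>.105)&(abs(q[...,1])<.02);print('jaw near face',np.percentile(q[j][:,0],1))
```

```text
1743 ((-0.07524348795413971, 0.0005966797471046448), (0.01564478687942028, 0.07785885781049728), 0.7588675618171692) [[ 0.5486 -0.1082  0.1609]
 [ 0.585  -0.0958  0.1706]
 [ 0.622  -0.0843  0.1731]]
top [ 0.58255797 -0.09819707  0.17261079] [-0.07637512 -0.00149929  0.09976701]
jaw near face 0.10556615956364226
```

>>> arm_command(plan="0 0 0 -10;0 0 0 -10;0 0 0 -10;0 0 0 -10;0 0 0 -10;0 0 0 -10;0 0 0 -10;0 0 0 -10;0 0 0 -10;0 -0.0375 0 0;0 -0.038 0 0;0 0 0 0;0 0 0 0")

```text
clock: 13.98
tcp_pos: [0.5843, -0.097, 0.2715]
orientation: [0.315, 3.125, 0.002]
contact_force: [-0.2, 0.2, -0.0]
grip_width: 0.0854
gripper_force: 0.0
```

Run:
```python
from h import *
o,im,d=grab('wrist'); W=cloud('wrist',o,d)
t=o['tcp_pos'];Rm=R.from_rotvec(o['orientation']).as_matrix();print(t,o['joints'].round(2),np.degrees(np.arctan2(Rm[1,1],Rm[0,1])),o['contact_force'])
q=(W-t)@Rm;z=W[...,2]
k=(z>.155)&(z<.185)&(abs(q[...,0])<.05)&(abs(q[...,1])<.03)
print(k.sum(),cv2.minAreaRect(q[k][:,:2].astype(np.float32)),np.nanmax(z[k]))
save('w6',im)
```

```text
[ 0.58427523 -0.09695777  0.27154228] [ 0.78  0.49 -0.98  1.68  0.43  1.21  1.07] 78.49224107571077 [-0.17409584  0.21235346 -0.03975002]
1968 ((-0.0009761638939380646, -0.0025761639699339867), (0.07867903262376785, 0.016937952488660812), 0.33462417125701904) 0.17427463085211264
```

View pics/w6.png

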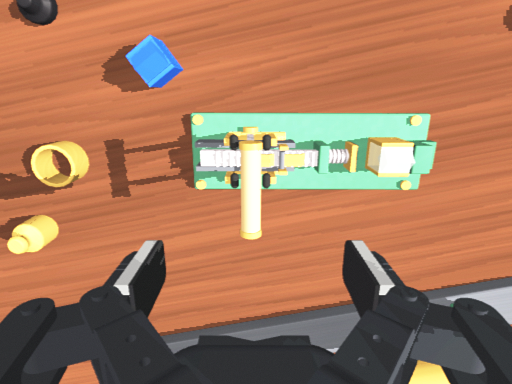

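The view shows the crossbar at (251,190), between the fingers and about 2.5 mm off. I'll correct that, lower and pinch.

>>> arm_command(plan="-0.001 -0.0025 0.03 0;0 0 0.04 0;0 0 0.03 0;0 0 0.01 0;0 0 0 0;0 0 0 0")

```text
clock: 14.78
tcp_pos: [0.5856, -0.1006, 0.1628]
orientation: [0.316, 3.123, 0.0]
contact_force: [-0.6, 0.4, -0.4]
grip_width: 0.0852
gripper_force: 0.0
```

>>> arm_command(plan="0 0 0 0;0 0 0 0;0 0 0 0;0 0 0 0;0 0 0 0;0 0 0 0;0 0 0 0;0 0 0 0", hand=1, grip_force=30)

```text
clock: 15.78
tcp_pos: [0.5846, -0.1011, 0.1615]
orientation: [0.317, 3.125, -0.0]
contact_force: [-1.4, 0.3, 4.3]
grip_width: 0.0149
gripper_force: 29.3
```

>>> arm_command(plan="0 -0.005 0 0;0 -0.005 0.0005 0;0 -0.003 0.0005 0;0 0 0 0")

```text
clock: 16.27
tcp_pos: [0.5819, -0.1145, 0.1604]
orientation: [-0.319, -3.125, 0.001]
contact_force: [-1.2, 0.6, 3.6]
grip_width: 0.0151
gripper_force: 30.4
```

>>> arm_command(plan="0 -0.003 0.0002 0;0 0 0 0")

```text
clock: 16.52
tcp_pos: [0.5813, -0.1171, 0.1601]
orientation: [0.318, 3.125, -0.0]
contact_force: [-1.2, 1.0, 5.2]
grip_width: 0.015
gripper_force: 30.4
```

>>> arm_command(plan="0 -0.003 0.0003 0;0 0 0 0")

```text
clock: 16.77
tcp_pos: [0.5808, -0.1199, 0.1599]
orientation: [0.318, 3.125, -0.0]
contact_force: [-1.5, 2.4, 4.6]
grip_width: 0.0151
gripper_force: 30.4
```

>>> arm_command(plan="0 -0.003 0.0004 0;0 0 0 0")

```text
clock: 17.02
tcp_pos: [0.5801, -0.1232, 0.1593]
orientation: [-0.318, -3.125, 0.0]
contact_force: [-0.2, 2.1, 4.0]
grip_width: 0.0148
gripper_force: 30.4
```

>>> arm_command(plan="0 -0.0025 0.0005 0;0 0 0 0")

```text
clock: 17.27
tcp_pos: [0.5796, -0.1257, 0.1587]
orientation: [-0.318, -3.125, 0.001]
contact_force: [0.4, 1.7, 1.9]
grip_width: 0.0148
gripper_force: 30.4
```

>>> arm_command(plan="0 -0.0025 0.0005 0;0 0 0 0")

```text
clock: 17.52
tcp_pos: [0.5792, -0.1276, 0.1584]
orientation: [0.318, 3.125, 0.0]
contact_force: [0.4, 3.2, 1.5]
grip_width: 0.015
gripper_force: 30.5
```

>>> arm_command(plan="0 -0.002 0.0004 0;0 0 0 0")

```text
clock: 17.77
tcp_pos: [0.5791, -0.1284, 0.1584]
orientation: [0.316, 3.125, 0.002]
contact_force: [0.1, 5.3, 5.2]
grip_width: 0.0147
gripper_force: 30.5
```

>>> arm_command(plan="0 -0.002 0.0004 0;0 0 0 0")

```text
clock: 18.02
tcp_pos: [0.579, -0.1288, 0.1583]
orientation: [0.314, 3.125, 0.005]
contact_force: [1.2, 8.2, 4.4]
grip_width: 0.0147
gripper_force: 30.6
```

>>> arm_command(plan="0 0.006 -0.0008 0;0 0.006 -0.0009 0;0 0.006 -0.0007 0;0 0.006 -0.0005 0;0 0.006 -0.0002 0;0 0.006 0 0;0 0.006 0.0003 0;0 0.006 0.0005 0;0 0.005 0.0007 0;0 0 0 0")

```text
clock: 19.27
tcp_pos: [0.5893, -0.0787, 0.1592]
orientation: [0.316, 3.125, 0.001]
contact_force: [0.2, -0.7, 3.2]
grip_width: 0.0148
gripper_force: 30.4
```

>>> arm_command(plan="0 0.003 0.0005 0;0 0 0 0")

```text
clock: 19.52
tcp_pos: [0.5897, -0.0764, 0.1587]
orientation: [0.317, 3.125, 0.001]
contact_force: [0.2, -1.4, 4.1]
grip_width: 0.015
gripper_force: 30.6
```

>>> arm_command(plan="0 0.003 0.0005 0;0 0 0 0")

```text
clock: 19.77
tcp_pos: [0.5903, -0.0737, 0.1582]
orientation: [0.317, 3.125, -0.0]
contact_force: [0.5, -2.1, 2.6]
grip_width: 0.0151
gripper_force: 30.5
```

>>> arm_command(plan="0 0.002 0.0004 0;0 0 0 0")

```text
clock: 20.02
tcp_pos: [0.5906, -0.0721, 0.1577]
orientation: [0.318, 3.125, -0.001]
contact_force: [0.7, -3.5, 3.2]
grip_width: 0.0151
gripper_force: 30.6
```

>>> arm_command(plan="0 0.002 0.0004 0;0 0 0 0")

```text
clock: 20.27
tcp_pos: [0.5907, -0.0714, 0.1575]
orientation: [-0.319, -3.125, 0.004]
contact_force: [-0.9, -7.2, 6.0]
grip_width: 0.0148
gripper_force: 31.0
```

>>> arm_command(plan="0 0.001 0 0;0 0 0 0")

```text
clock: 20.52
tcp_pos: [0.5907, -0.0712, 0.1574]
orientation: [-0.32, -3.124, 0.006]
contact_force: [-1.6, -8.5, 6.6]
grip_width: 0.0151
gripper_force: 31.0
```

```bash
cat > prof.py <<'E'
from h import *
# height profile along the clamp axis (clamp y, mm)
u=np.array([.2015,.9795]);n=np.array([.9795,-.2015]);c=np.array([.5998,-.0234])
for cm in('wrist','side'):
    o,im,d=grab(cm);W=cloud(cm,o,d);rel=W[...,:2]-c;y=rel@u*1e3;x=rel@n*1e3;z=W[...,2]*1e3
    print(cm,[(int(b),int(np.percentile(z[k],95))) for b in range(20,112,2) for k in [(abs(x)<10)&(y>=b)&(y<b+2)&(z<75)] if k.sum()>3])
E
python3 prof.py
```

```text
wrist [(20, 52), (26, 38), (28, 36), (30, 37), (32, 37), (34, 36), (36, 37), (38, 34), (40, 37), (42, 37), (44, 36), (46, 38), (48, 43), (50, 44), (52, 44), (54, 44), (56, 43), (68, 52), (70, 54), (72, 66), (74, 67), (76, 68), (78, 67), (80, 68), (82, 67), (84, 68), (86, 68), (88, 68), (90, 67), (92, 68), (94, 67), (96, 67), (98, 68), (100, 67), (102, 67), (110, 50)]
side [(68, 51), (70, 59), (72, 67), (74, 64), (78, 69), (86, 65), (88, 67), (96, 67), (98, 69), (100, 67)]
```

>>> arm_command(plan="0 -0.006 -0.0011 0;0 -0.006 -0.001 0;0 -0.006 -0.0007 0;0 -0.006 -0.0005 0;0 -0.006 -0.0003 0;0 -0.006 0 0;0 -0.006 0.0002 0;0 -0.006 0.0005 0;0 -0.006 0.0007 0;0 -0.004 0.0006 0;0 -0.0025 0.0004 0;0 -0.0015 0.0003 0;0 0 0 0")

```text
clock: 22.25
tcp_pos: [0.579, -0.1282, 0.1585]
orientation: [0.316, 3.125, 0.003]
contact_force: [2.8, 4.5, 2.3]
grip_width: 0.015
gripper_force: 30.8
```

>>> arm_command(plan="0 0.006 -0.001 0;0 0.006 -0.0008 0;0 0.006 -0.0006 0;0 0.006 -0.0004 0;0 0.006 -0.0002 0;0 0.006 0 0;0 0.006 0.0003 0;0 0.006 0.0005 0;0 0.006 0.0008 0;0 0.004 0.0006 0;0 0.002 0.0004 0;0 0.002 0.0004 0;0 0 0 0")

```text
clock: 23.88
tcp_pos: [0.5907, -0.0712, 0.1586]
orientation: [-0.32, -3.124, 0.006]
contact_force: [-2.1, -8.0, 9.6]
grip_width: 0.015
gripper_force: 31.0
```

```bash
python3 prof.py
```

```text
wrist [(20, 53), (22, 52), (24, 52), (26, 52), (28, 52), (34, 38), (36, 34), (38, 37), (40, 37), (42, 37), (44, 37), (46, 34), (48, 37), (50, 37), (52, 37), (54, 38), (56, 44), (58, 44), (60, 44), (62, 45), (64, 44), (68, 53), (70, 54), (72, 66), (74, 68), (76, 67), (78, 68), (80, 67), (82, 68), (84, 68), (86, 68), (88, 67), (90, 68), (92, 68), (94, 68), (96, 68), (98, 68), (100, 68), (102, 67), (110, 50)]
side [(20, 52), (62, 46), (68, 55), (70, 60), (72, 63), (74, 68), (78, 68), (84, 66), (88, 67), (90, 69), (94, 69), (98, 69)]
```

>>> arm_command(plan="0 -0.006 -0.0011 0;0 -0.006 -0.001 0;0 -0.006 -0.0007 0;0 -0.006 -0.0005 0;0 -0.006 -0.0003 0;0 -0.006 0 0;0 -0.006 0.0002 0;0 -0.006 0.0005 0;0 -0.006 0.0007 0;0 -0.004 0.0006 0;0 -0.0025 0.0004 0;0 -0.0015 0.0003 0;0 0 0 0")

```text
clock: 25.6
tcp_pos: [0.5789, -0.1283, 0.1593]
orientation: [0.316, 3.125, 0.002]
contact_force: [2.5, 4.3, 3.1]
grip_width: 0.015
gripper_force: 30.7
```

>>> arm_command(plan="0 0.006 -0.001 0;0 0.006 -0.0008 0;0 0.006 -0.0006 0;0 0.006 -0.0004 0;0 0.006 -0.0002 0;0 0.006 0 0;0 0.006 0.0003 0;0 0.006 0.0005 0;0 0.006 0.0008 0;0 0 0 0")

```text
clock: 26.85
tcp_pos: [0.5897, -0.0755, 0.1606]
orientation: [0.316, 3.125, 0.002]
contact_force: [1.9, -1.7, 1.9]
grip_width: 0.0151
gripper_force: 30.1
```

>>> arm_command(plan="0 0.004 0.0006 0;0 0.002 0.0004 0;0 0.002 0.0004 0;0 0 0 0")

```text
clock: 27.35
tcp_pos: [0.5907, -0.0711, 0.1595]
orientation: [-0.32, -3.124, 0.006]
contact_force: [-3.2, -9.2, 9.3]
grip_width: 0.0153
gripper_force: 30.9
```

```bash
python3 prof.py
```

```text
wrist [(20, 47), (22, 44), (24, 50), (26, 52), (28, 52), (30, 53), (32, 52), (34, 52), (36, 52), (42, 38), (44, 36), (46, 38), (48, 38), (50, 37), (52, 38), (54, 34), (56, 37), (58, 37), (60, 36), (62, 38), (64, 43), (66, 44), (68, 44), (70, 54), (72, 54), (74, 66), (76, 68), (78, 67), (80, 68), (82, 67), (84, 67), (86, 67), (88, 68), (90, 68), (92, 67), (94, 68), (96, 67), (98, 68), (100, 68), (102, 68), (104, 67), (110, 50)]
side [(24, 54), (26, 53), (64, 47), (66, 45), (68, 52), (70, 57), (72, 61), (74, 67), (76, 69), (80, 66), (86, 69), (90, 69), (94, 69), (100, 68)]
```

>>> arm_command(plan="0 -0.006 -0.0011 0;0 -0.006 -0.001 0;0 -0.006 -0.0007 0;0 -0.006 -0.0005 0;0 -0.006 -0.0003 0;0 -0.006 0 0;0 -0.006 0.0002 0;0 -0.006 0.0005 0;0 -0.006 0.0007 0;0 -0.004 0.0006 0;0 -0.0025 0.0004 0;0 -0.0015 0.0003 0;0 0 0 0")

```text
clock: 29.08
tcp_pos: [0.5789, -0.1283, 0.1605]
orientation: [0.316, 3.125, 0.002]
contact_force: [-1.0, 5.5, 6.0]
grip_width: 0.0148
gripper_force: 30.8
```

>>> arm_command(plan="0 0.006 -0.001 0;0 0.006 -0.0008 0;0 0.006 -0.0006 0;0 0.006 -0.0004 0;0 0.006 -0.0002 0;0 0.006 0 0;0 0.006 0.0003 0;0 0.006 0.0005 0;0 0.006 0.0008 0;0 0 0 0")

```text
clock: 30.32
tcp_pos: [0.5894, -0.0776, 0.1615]
orientation: [-0.318, -3.125, 0.004]
contact_force: [-1.5, -5.2, 4.3]
grip_width: 0.0148
gripper_force: 30.5
```

>>> arm_command(plan="0 0.004 0.0006 0;0 0.002 0.0004 0;0 0.002 0.0004 0;0 0 0 0")

```text
clock: 30.82
tcp_pos: [0.5907, -0.0716, 0.1602]
orientation: [-0.32, -3.124, 0.007]
contact_force: [-2.7, -7.7, 8.0]
grip_width: 0.0147
gripper_force: 30.9
```

```bash
python3 prof.py
```

```text
wrist [(20, 46), (22, 45), (24, 44), (26, 48), (28, 47), (30, 45), (32, 51), (34, 52), (36, 52), (38, 52), (40, 52), (42, 52), (44, 52), (50, 38), (52, 34), (54, 37), (56, 37), (58, 37), (60, 38), (62, 35), (64, 37), (66, 43), (68, 44), (70, 44), (72, 46), (74, 54), (76, 66), (78, 67), (80, 68), (82, 68), (84, 68), (86, 68), (88, 67), (90, 68), (92, 67), (94, 68), (96, 68), (98, 67), (100, 68), (102, 68), (104, 68), (106, 68)]
side [(26, 48), (28, 47), (32, 46), (64, 48), (66, 46), (68, 46), (70, 51), (72, 56), (74, 57), (76, 66), (78, 72), (86, 68), (90, 65), (96, 64), (98, 68), (100, 69)]
```

Lever force rose from about 1.7 to 5.2 N before the stop, so the pad now presses on the prism. I'll give one more stroke.

>>> arm_command(plan="0 -0.006 -0.0006 0;0 -0.006 -0.0006 0;0 -0.006 -0.0005 0;0 -0.006 -0.0004 0;0 -0.006 -0.0003 0;0 -0.006 0 0;0 -0.006 0.0003 0;0 -0.006 0.0006 0;0 -0.006 0.0008 0;0 -0.004 0.0007 0;0 -0.0025 0.0004 0;0 -0.0015 0.0003 0;0 0 0 0")

```text
clock: 32.55
tcp_pos: [0.5791, -0.128, 0.1598]
orientation: [0.315, 3.125, 0.003]
contact_force: [0.5, 5.8, 5.1]
grip_width: 0.015
gripper_force: 31.5
```

```bash
python3 prof.py|head -1|cut -c1-420
```

```text
wrist [(20, 44), (22, 47), (24, 48), (26, 44), (28, 45), (30, 51), (32, 52), (34, 52), (36, 52), (38, 52), (40, 52), (42, 51), (50, 38), (52, 37), (54, 38), (56, 37), (58, 38), (60, 37), (62, 38), (64, 37), (66, 43), (68, 44), (70, 45), (72, 53), (74, 54), (76, 66), (78, 67), (80, 68), (82, 67), (84, 68), (86, 68), (88, 67), (90, 65), (92, 63), (94, 62), (96, 60)]
```

>>> arm_command(plan="0 0.006 -0.001 0;0 0.006 -0.0008 0;0 0.006 -0.0006 0;0 0.006 -0.0004 0;0 0.006 -0.0002 0;0 0.006 0 0;0 0.006 0.0003 0;0 0.006 0.0005 0;0 0.006 0.0008 0;0 0.004 0.0006 0;0 0.002 0.0004 0;0 0 0 0")

```text
clock: 34.15
tcp_pos: [0.5902, -0.0748, 0.1596]
orientation: [-0.321, -3.124, 0.01]
contact_force: [-2.0, -7.5, 6.3]
grip_width: 0.0149
gripper_force: 31.8
```

>>> arm_command(plan="0 0.002 0.0004 0;0 0.001 0 0;0 0 0 0;0 0 0 0")

```text
clock: 34.65
tcp_pos: [0.5907, -0.0723, 0.1589]
orientation: [-0.322, -3.123, 0.01]
contact_force: [-1.4, -8.4, 5.0]
grip_width: 0.0148
gripper_force: 31.8
```

```bash
python3 prof.py
```

```text
wrist [(20, 44), (22, 44), (24, 47), (26, 48), (28, 44), (30, 44), (32, 47), (34, 47), (36, 45), (38, 45), (40, 51), (42, 52), (44, 52), (46, 53), (48, 53), (50, 52), (52, 51), (58, 38), (60, 38), (62, 36), (64, 38), (66, 40), (68, 44), (70, 45), (72, 45), (74, 54), (76, 66), (78, 67), (80, 68), (82, 68), (84, 67), (86, 67), (88, 67), (90, 68), (92, 68), (94, 68), (96, 68), (98, 67), (100, 67), (102, 68), (104, 68), (106, 68)]
side [(26, 48), (28, 41), (66, 46), (68, 46), (70, 49), (72, 49), (74, 59), (76, 66), (78, 68), (84, 67), (90, 72), (94, 65), (96, 67), (102, 69)]
```

>>> arm_command(plan="0 0.0015 0.0002 0;0 0.0015 0 0;0 0 0 0;0 0 0 0")

```text
clock: 35.25
tcp_pos: [0.5909, -0.0714, 0.1587]
orientation: [-0.324, -3.122, 0.015]
contact_force: [-4.1, -12.2, 7.3]
grip_width: 0.015
gripper_force: 32.1
```

>>> arm_command(plan="0 -0.002 0 0;0 -0.0015 0 0;0 0 0 0")

```text
clock: 35.62
tcp_pos: [0.5907, -0.0723, 0.1588]
orientation: [-0.322, -3.124, 0.009]
contact_force: [-1.4, -6.3, 5.7]
grip_width: 0.0146
gripper_force: 31.9
```

>>> arm_command(plan="0 0 0 0;0 0 0 0;0 0 0 0;0 0 0 0;0 0 0 0;0 0 0 0", hand=-1)

```text
clock: 36.38
tcp_pos: [0.5913, -0.0682, 0.1592]
orientation: [0.317, 3.126, 0.0]
contact_force: [-0.8, -0.8, 0.6]
grip_width: 0.0856
gripper_force: 0.0
```

>>> arm_command(plan="0 0 -0.01 0;0 0 -0.03 0;0 0 -0.04 0;0 0 -0.04 0;0 0 0 0;0 0 0 0")

```text
clock: 37.12
tcp_pos: [0.591, -0.0685, 0.2791]
orientation: [-0.318, -3.125, 0.001]
contact_force: [-1.0, -0.6, -0.0]
grip_width: 0.0852
gripper_force: 0.0
```

```bash
python3 prof.py
python3 - <<'E'
from h import *
o,im,d=grab('wrist'); S=[im]
_,m,_=grab('side'); S.append(cv2.resize(m[130:250,230:330],(320,384),interpolation=cv2.INTER_CUBIC))
save('z',np.hstack(S),.9); print(o['contact_force'])
E
```

```text
wrist [(20, 44), (22, 48), (24, 48), (26, 45), (28, 45), (30, 47), (32, 47), (34, 45), (36, 44), (38, 52), (40, 52), (42, 52), (44, 53), (46, 52), (48, 53), (54, 38), (56, 37), (58, 37), (60, 38), (62, 36), (64, 38), (66, 44), (68, 44), (70, 45), (72, 44), (74, 54), (76, 65), (78, 68), (80, 67), (82, 67), (84, 68), (86, 68), (88, 68), (90, 67), (92, 67), (94, 67), (96, 68), (98, 68), (100, 68), (102, 67), (104, 68), (106, 66)]
side [(38, 48), (40, 55), (42, 53), (48, 54), (66, 46), (68, 47), (70, 47), (72, 56), (74, 63), (76, 67), (78, 60), (80, 67), (84, 66), (88, 68), (92, 70), (98, 65), (100, 70)]
[ 0.22751342 -0.25215674  0.33153783]
```

View pics/z.png

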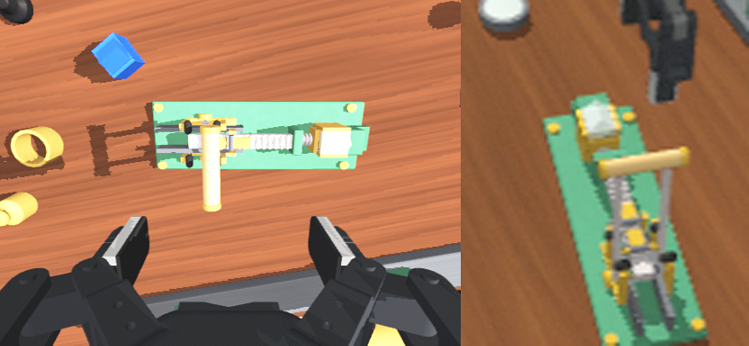

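The final view shows the prism tight between pad and fixed jaw, with the spring compressed by about 11 mm (roughly 23 N). The gripper is clear of everything and the other objects are undisturbed.

```bash
python3 -c "
from bench import ticket
print(ticket.hand_in())"
```

```text
the job is handed in; nothing more can be done
None
```

The prism is clamped square against the fixed jaw at an estimated 23 N after five full lever strokes (the last one after the pad began to press), the lever is released and the job is handed in.

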